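Hold a blank in the corner of a crosscut sled, ready for the cut

ROBOT

A 6-joint arm with a two-finger parallel gripper is mounted at the origin on the work surface; the furniture and walls round the work are solid. World frame = base frame: x ahead of the robot, y to its left, z up, the work surface at z = 0. Lengths are in m, angles in rad, forces in N, time in s.
With the tool pointing down it reaches from about 0.35 to 0.775 m from the base axis. Payload 7.3 kg.
Tool frame: the origin (TCP) lies between the finger pads, 19 mm behind the fingertips; this is the grasp point; z points along the fingers, y is the line along which they close (so a half turn about z gives the same grasp; the last joint's range is limited). The gripper opens to 92 mm and grips with 3 to 60 N. Pads are 19 mm wide; open, the fingers measure 130 mm over their backs; the gripper's body (75 mm by 190 mm) begins 47 mm behind the grasp point.
Start: joints at [1.154, 0.342, 1.524, -0, 1.275, -0.146], TCP at [0.14, 0.506, 0.246] pointing down, gripper open.
Joint ranges: [-2.53, 2.53], [-0.77, 2.02], [0.04, 2.7], [-1, 4.14], [0.28, 2.66], [-3.11, 3.11]. Speed limits (rad/s): [2.57, 2.57, 3.14, 3.14, 3.14, 3.14].

INTERFACE

Orientations are given as a rotation vector (axis times angle).
In Python, from station import manip gives the robot as it stands.
- The arm moves only by the shell command python3 -m inch 'ROWS' [FORCE]. ROWS is JSON, a list of rows, each a list of 3 entries, a list of its own where there are three numbers: the shift along the tool's x, y, z as a fraction of full scale, then the turn, a rotation vector about the tool's x, y, z as a fraction of full scale, then the opening, from 0 (shut) to 1 (fully open). A call has 1 to 10 rows; each row is the pose to reach, as a shift and turn from the pose commanded when the call began, along the tool's axes at that moment; what a row does not reach only later rows make up. Full scale, the value 1, is 20 cm for a shift and 1.5 rad for a turn. A row lasts 1/8 s, in which the tool goes at most 62.5 mm and 10.7 degrees, less where a joint would pass 70% of its speed; a pose out of reach is approached as far as the arm can. A call with a number of a shift or a turn outside -1 to 1 is refused whole. A call with a gripper value outside its range is refused whole. The fingers move at their own pace and stop on an object; FORCE is the grip in N (left out, the last holds). Time passes only in rows, so rows that repeat a pose let the fingers close. It gives the time, the measured TCP pose, the force, the opening and the grip force at its end, in the units of the state.
- manip.get_obs(): the state, without advancing time (a new reading comes with each control period).
- manip.capture(name): name is "side" or "top"; returns a dict with "image" (384x512x3 uint8, red, green, blue), "range_z" (384x512 float32, m along the optical axis (not along the pixel's ray), 0 where there is no reading), "fov_y" (degrees; the focal length in pixels is half the picture's height over the tangent of half this angle, whatever the lens; pixels are square), "cx", "cy" (the principal point, pixels), "T" (4x4, takes a point from camera to world coordinates). Camera axes: x right, y down, z forward; pixel columns grow to the right and rows downward; lengths in m; the calibration is good to about 2 mm. A picture is of the moment at which its call begins.
- manip.close_job(): hands the job in; it is judged then, once.
The state is a dict: "time": time; "qpos": joint angles; "qd": joint speeds; "effort": joint torques, N m; "eef_pos": TCP position; "tool_rot": TCP orientation; "ft_force": force on the tool from outside, world axes, zero at the start; "wrist_torque": the same for the moment, N m; "width": finger opening in m; "grasp_force": force on a finger pad.
Only numpy, scipy, OpenCV 4.12 (cv2) and the standard library are available. Lean on these libraries where they do the work, as an engineer would, in place of code of your own. Each camera call takes 0.05 s, during which the arm holds its last target. There are 200 camera calls.

TASK

The walnut offcut is to be cut to length on the crosscut sled. First press the red flip stop on the sled's fence fully down; then lay the walnut flat on the sled's bed with a long edge along the fence and one end butted against the stop, and finish while holding it there with one diagonal push of the gripper, firmly against the fence and firmly down on the bed at the same time, pushing between the stop and the saw kerf so that the gripper stays clear of the kerf. Finish without letting go, and leave the other things on the table undisturbed.

Things in the scene. Friction and masses are not known exactly. Their poses are not given: they have to be found in the camera images.
- blank: the workpiece: dark walnut offcut, a plain rectangular block 42 mm (its x) by 150 mm (its y, the long way) by 19 mm high (z), 50 to 110 g; loose. It starts flat on the table, right of the sled and beyond the blue cabinet (190 mm high). Origin: centre of its underside. Either end may go to the stop. Friction on bed, fence and stop about 0.5 to 0.7.
- sled: crosscut sled, fixed on the table ahead and left of the robot; place and yaw vary. Origin: on the table right below the corner of fence face and stop face. x: square to the fence, away from the robot, into the fence; y: along the fence, away from the stop (left); z up. Fence face: plane x = 0; lowered stop's face: y = 0. Seated blank: origin at x -21, y 75, z 20 mm, its y parallel to this y.
- sled_bed: the sled's plywood bed, on which the blank lies: top at sled z = 20 mm, from x = -180 mm to the fence and from y = -50 to 205 mm; a front rail at x = -180 to -162 mm rises to z = 44 mm. Same origin and axes as the sled.
- sled_fence: the sled's aluminium fence with a yellow scale strip, 22 mm thick (sled x = 0 to 22 mm), from bed top to z = 66 mm, along the bed's whole length. Same origin and axes as the sled.
- corner (a point): point on the bed top in the corner where fence face and stop face meet (sled x = 0, y = 0, z = 20 mm); same axes as the sled
- kerf (a point): point on the bed top where the saw kerf, a 3 mm slot across bed and fence, meets the fence face (sled x = 0, y = 110 mm, z = 20 mm); same axes as the sled. The kerf runs along the sled's x; the stop side is -y.
- flip_stop (a joint): angle (rad) of the red flip stop: 0 fully down on its end stop, positive raised; starts at 0.55 to 0.9. Hinge pin parallel to the fence at sled x = 14, z = 83 mm; the arm reaches from it towards sled -x, y = -29 to 0 mm. A foot under it, sled x = -64 to -4 mm when down, butts the blank's end. Stiff hinge with spring washers: stays where left, 1 to 3 N at the pad moves it.
- thumb_pad (a point): middle of the upper face of the thumb pad at the red arm's free end, 14 x 34 mm, 92 mm from the hinge pin and 8 mm above the arm's line; press it down in an arc about the pin. Fully down it lies at sled x = -78, y = -14.5, z = 91 mm.
- tape_measure: yellow tape measure, 38 x 83 x 66 mm, standing at the sled's left end; leave it alone. Origin: centre of its underside.
- pencil: red pencil, 183 mm long, lying behind the fence; leave it alone. Origin: centre of its underside.
- offcut_beech: another, thicker brown offcut, 50 x 110 x 25 mm, lying farther from the robot than the walnut; not the workpiece, leave it alone. Origin: centre of its underside.

How it is judged:
By the outcome, as a careful person would: the job done as asked, in the order asked, and still so for the second after the job is handed in, while the arm keeps its last pose, push and grip.
It also fails if it takes over 67 s, if anything falls off the work surface, if the arm or the gripper's body presses on something with over 40 N, if the wrist force passes 120 N, or if a joint passes its speed limit or range.

## Working session

There is one attempt and no reset: what is moved stays moved. The work goes in short steps, Python scripts to look and compute and a shell command to move; the robot and the scene stay as the last step left them, time stands still between calls to the robot, and variables do not carry over. Pictures are saved under pics/ and viewed, at most 10 in all, crops included, and the job is handed in when it is done.

```bash
ls; mkdir -p pics; cat > h.py <<'E'
import numpy as np, cv2
from scipy.spatial.transform import Rotation as R
from station import manip
def cap(n,f=None):
    c=manip.capture(n)
    if f: cv2.imwrite('pics/'+f,c['image'][:,:,::-1])
    return c
def cloud(c):
    h,w=c['range_z'].shape; f=h/2/np.tan(np.radians(c['fov_y'])/2)
    v,u=np.mgrid[:h,:w]; z=c['range_z']
    P=np.stack([(u-c['cx'])/f*z,(v-c['cy'])/f*z,z],-1)@c['T'][:3,:3].T+c['T'][:3,3]
    P[z==0]=np.nan
    return P
E
python3 - <<'E'
from h import *
for n in('side','top'):
    c=cap(n,n+'0.png'); print(n,c['fov_y'],c['cx'],c['cy'],c['T'].round(3).tolist(),(c['range_z']==0).mean())
    np.save(n+'.npy',cloud(c))
o=manip.get_obs();print(o)
E
```

```text
pics
side 50.46767814228057 252.8203130320763 191.92246200282472 [[-0.897, -0.249, 0.365, 0.189], [-0.442, 0.527, -0.726, 1.1], [-0.012, -0.813, -0.582, 0.712], [0.0, 0.0, 0.0, 1.0]] 0.004099527994791667
top 56.25828745878923 260.86949191205935 188.2516180637496 [[-0.017, -0.999, 0.042, 0.516], [-1.0, 0.017, -0.012, 0.353], [0.011, -0.042, -0.999, 1.023], [0.0, 0.0, 0.0, 1.0]] 0.0039215087890625
{'time': 0.1, 'qpos': array([ 1.15402523e+00,  3.42649746e-01,  1.52492017e+00,  3.91775675e-05,
        1.27540310e+00, -1.46026477e-01]), 'qd': array([-0.00071381, -0.00176514, -0.0026678 ,  0.00198144, -0.00109687,
       -0.00184934]), 'effort': array([ 1.25412906e-03, -4.31999803e+01, -2.44696748e+01,  7.17263133e-02,
        5.26216964e-02, -3.20742208e-05]), 'eef_pos': array([0.14025406, 0.50556956, 0.24491662]), 'tool_rot': array([-4.23948019e-01, -3.11243212e+00,  2.06635256e-03]), 'ft_force': array([-0.63132616, -0.54149711,  0.8090107 ]), 'wrist_torque': array([-0.03084581,  0.02568601,  0.01343368]), 'grasp_force': 0.0, 'width': 0.09170914478264641}
```

View pics/top0.png

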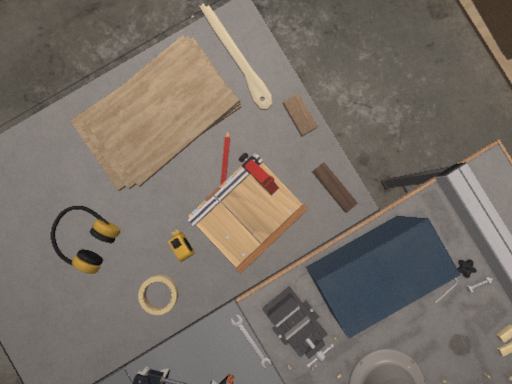

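View pics/side0.png

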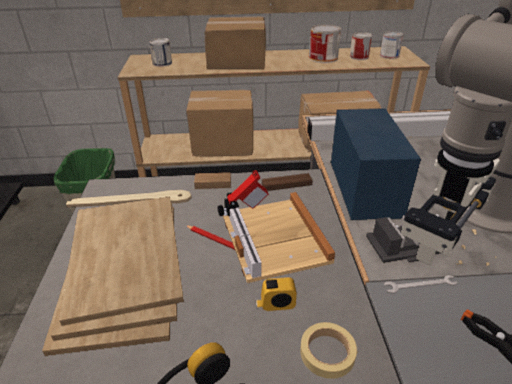

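The top view shows the sled at about (250,212), the raised red stop at (262,175), the walnut at (334,188), the beech at (299,115), the pencil at (226,158), the tape measure at (180,245) and the cabinet at (385,270). The side view shows the stop raised at (248,188) and the walnut at (287,182). I don't see the arm where I'd expect it in the top view, so I'll check the calibration by comparing the two clouds and projecting the TCP.

```bash
python3 - <<'E'
from h import *
T=np.load('top.npy');S=np.load('side.npy')
o=manip.get_obs()
for n in('side','top'):
    c=cap(n); f=192/np.tan(np.radians(c['fov_y'])/2)
    p=np.linalg.inv(c['T'])@np.r_[o['eef_pos'],1]; print(n,c['cx']+f*p[0]/p[2],c['cy']+f*p[1]/p[2],p[2])
def s(A,u,v): return np.nanmedian(A[v-1:v+2,u-1:u+2].reshape(-1,3),0).round(4)
for n,A,l in(('top',T,dict(walnut=(334,188),beech=(299,115),tape=(180,245),table=(200,230),bed=(265,210),cab=(385,270),pencil=(226,155),ring=(158,313),rail=(272,237))),('side',S,dict(walnut=(287,182),beech=(212,181),tape=(275,285),table=(180,270),bed=(280,230),cab=(365,130),ring=(310,340),rail=(311,226),grip=(440,215)))):
    for k,(u,v) in l.items(): print(n,k,s(A,u,v))
# walnut via plane height from top cloud
def rect(A,c,r,z0,z1):
    m=(np.hypot(A[...,0]-c[0],A[...,1]-c[1])<r)&(A[...,2]>z0)&(A[...,2]<z1)
    P=A[m]; b=cv2.minAreaRect((P[:,:2]*1000).astype(np.float32)); return m.sum(),b,np.median(P[:,2])
for A in(T,S):
    w=s(T,334,188); print('walnut',rect(A,w,.1,.012,.026))
    print('beech',rect(A,s(T,299,115),.07,.015,.035))
    print('tape',rect(A,s(T,180,245),.06,.055,.08))
E
```

```text
side 437.898656721307 238.42353929267279 0.6857276199046203
top 187.62395902425038 382.6020611943935 0.7594506367090939
top walnut [0.5555 0.1356 0.0201]
top beech [0.7618 0.2302 0.0256]
top tape [0.4102 0.558  0.065 ]
top table [0.444  0.5148 0.0007]
top bed [0.4974 0.3304 0.0195]
top cab [0.3581 0.0602 0.1929]
top pencil [0.6551 0.4379 0.0083]
top ring [0.2221 0.6277 0.0256]
top rail [0.4245 0.3133 0.0436]
side walnut [0.5531 0.145  0.0195]
side beech [0.7553 0.2445 0.0252]
side tape [0.4055 0.5736 0.0679]
side table [0.6479 0.5748 0.0022]
side bed [0.4847 0.3592 0.021 ]
side cab [0.3639 0.0587 0.1921]
side ring [0.3083 0.6211 0.0061]
side rail [0.4099 0.3352 0.0435]
side grip [0.1204 0.093  0.002 ]
walnut (np.int64(818), ((557.829833984375, 134.5328369140625), (149.8855743408203, 42.626060485839844), 37.9515495300293), np.float64(0.01904808949793957))
beech (np.int64(717), ((765.1782836914062, 227.808837890625), (110.00283813476562, 52.38775634765625), 28.319515228271484), np.float64(0.025339521332008008))
tape (np.int64(331), ((401.53875732421875, 562.0406494140625), (64.6796875, 36.89436340332031), 31.523529052734375), np.float64(0.06262878950766404))
walnut (np.int64(485), ((535.76171875, 162.84603881835938), (150.19732666015625, 124.55458068847656), 39.49853515625), np.float64(0.019762168345807574))
beech (np.int64(434), ((766.8291625976562, 227.21908569335938), (109.73860931396484, 56.20819854736328), 28.732027053833008), np.float64(0.025752171136626312))
tape (np.int64(462), ((402.1211853027344, 561.9021606445312), (64.8856430053711, 40.290470123291016), 28.771455764770508), np.float64(0.062279160654402255))
```

```bash
python3 - <<'E'
from h import *
T=np.load('top.npy').reshape(-1,3);S=np.load('side.npy').reshape(-1,3)
IT=cap('top')['image'].reshape(-1,3);IS=cap('side')['image'].reshape(-1,3)
c0=np.array([.5,.37])
def sel(A,z0,z1,c=c0,r=.2): return (np.hypot(*(A[:,:2]-c).T)<r)&(A[:,2]>z0)&(A[:,2]<z1)
# iterative: yaw from rail top & fence top with PCA
yaw=np.radians(43)
for n,A,I in(('T',T,IT),('S',S,IS)):
    red=(I[:,0]>1.6*I[:,1])&(I[:,0]>1.6*I[:,2])&(I[:,0]>90)
    for nm,z0,z1 in(('rail',.04,.048),('fence',.061,.071)):
        P=A[sel(A,z0,z1)&~red]
        ex=np.array([np.cos(yaw),np.sin(yaw)]);ey=np.array([-ex[1],ex[0]])
        d=(P[:,:2]-c0)@ex; y=(P[:,:2]-c0)@ey
        k=(d<0) if nm=='rail' else (d>0)&(y>-.06)
        k&=abs(d-np.median(d[k]))<.018; k&=abs(y)<.2
        if nm=='rail': k&=abs(y-np.median(y[k]))<.135
        b=cv2.minAreaRect((P[k,:2]*1000).astype(np.float32))
        v=np.linalg.svd(P[k,:2]-P[k,:2].mean(0))[2][0]
        print(n,nm,k.sum(),b,'pca',np.degrees(np.arctan2(v[1],v[0]))%180,np.median(P[k,2]), 'd',np.percentile(d[k],[1,50,99]).round(4),'y',np.percentile(y[k],[0,1,99,100]).round(4))
    P=A[sel(A,.03,.2)&red]; np.save('red'+n+'.npy',P)
E
```

```text
T rail 618 ((419.7003173828125, 315.5799560546875), (18.23019027709961, 252.9254150390625), 42.37179183959961) pca 132.41518541380216 0.044131751038840594 d [-0.1052 -0.0958 -0.0862] y [-0.1114 -0.1092  0.1395  0.1414]
T fence 623 ((535.418701171875, 457.99798583984375), (22.635183334350586, 199.2394561767578), 42.2919807434082) pca 132.32162613886695 0.06658408049481512 d [0.0744 0.0857 0.0973] y [-0.0593 -0.0572  0.1381  0.1399]
S rail 163 ((417.4466552734375, 318.42547607421875), (18.959627151489258, 243.01727294921875), 42.443939208984375) pca 132.17038828588176 0.044805804379171255 d [-0.1052 -0.0964 -0.0861] y [-0.1029 -0.1006  0.139   0.1402]
S fence 564 ((519.61328125, 475.23663330078125), (27.915552139282227, 246.9707489013672), 44.3010139465332) pca 132.5328618103547 0.06699974669676628 d [0.0748 0.0874 0.098 ] y [-0.0598 -0.057   0.1388  0.1867]
```

```bash
cat >> h.py <<'E'
YAW=np.radians(42.35); O=np.array([.5984,.3737,0])
RS=R.from_euler('z',YAW).as_matrix()
def s2w(p): return O+RS@(np.array(p)/1000)      # sled mm -> world m
def w2s(p): return (np.array(p)-O)@RS*1000
def go(p,psi,t=0,cur=None):
    """p world TCP, psi deg heading of tool y, t deg tilt; prints row fractions from the present pose"""
    o=manip.get_obs(); h=np.array([np.cos(np.radians(psi)),np.sin(np.radians(psi)),0]); k=np.array([0,0,1.]); t=np.radians(t)
    z=np.sin(t)*h-np.cos(t)*k; y=np.cos(t)*h+np.sin(t)*k; M=np.c_[np.cross(y,z),y,z]
    C=R.from_rotvec(o['tool_rot']).as_matrix()
    print('to',np.round(p,3),'shift',((C.T@(p-o['eef_pos']))/.2).round(3),'turn',(R.from_matrix(C.T@M).as_rotvec()/1.5).round(3))
E
python3 - <<'E'
from h import *
from scipy.optimize import least_squares
for n in'TS':
    P=w2s(np.load('red%s.npy'%n)); P=P[(P[:,1]>-45)&(P[:,1]<15)]
    print(n,len(P),P.min(0).round(),P.max(0).round(),np.percentile(P[:,1],[3,97]).round(1))
    q=P[P[:,0].argsort()]; print(q[::max(1,len(q)//14)].round().tolist())
T=np.load('top.npy').reshape(-1,3)
m=(T[:,2]>.17)&(T[:,2]<.2)&(T[:,0]>0)
b=cv2.minAreaRect((T[m,:2]*1000).astype(np.float32));print('cab',b,cv2.boxPoints(b).round().tolist())
# obstacle heights around walnut along closing direction
w=np.array([.5578,.1345]);u=np.array([np.cos(np.radians(-52)),np.sin(np.radians(-52))]);v=np.array([-u[1],u[0]])
D=(T[:,:2]-w); a=D@u; c=D@v
for s in np.arange(-.14,.15,.02):
    k=(abs(a-s)<.01)&(abs(c)<.045); print(round(s,2),np.nanmax(T[k,2]).round(3),end=' | ')
print(); go(s2w([-48,-14.5,200]),42.35)
E
```

```text
T 447 [-82. -35.  38.] [ 23.   0. 156.] [-28.9  -1.9]
[[-82.0, -3.0, 93.0], [-75.0, -17.0, 102.0], [-67.0, -24.0, 108.0], [-60.0, -28.0, 151.0], [-54.0, -7.0, 152.0], [-49.0, -15.0, 149.0], [-42.0, -2.0, 138.0], [-34.0, -5.0, 133.0], [-28.0, -29.0, 124.0], [-21.0, -25.0, 120.0], [-12.0, -13.0, 117.0], [-4.0, -13.0, 107.0], [4.0, -6.0, 99.0], [10.0, -19.0, 93.0], [18.0, -19.0, 87.0]]
S 574 [-177.  -43.   30.] [ 22.  15. 155.] [-32.2   4.9]
[[-177.0, -40.0, 44.0], [-165.0, 7.0, 45.0], [-161.0, -22.0, 46.0], [-60.0, -25.0, 118.0], [-51.0, -12.0, 152.0], [-46.0, -12.0, 144.0], [-40.0, -3.0, 117.0], [-34.0, -27.0, 134.0], [-28.0, -5.0, 125.0], [-21.0, -21.0, 125.0], [-15.0, -19.0, 115.0], [-9.0, -14.0, 113.0], [-0.0, -2.0, 107.0], [10.0, -8.0, 93.0]]
cab ((339.6593017578125, 53.62617492675781), (151.29800415039062, 300.2775573730469), 28.091548919677734) [[202.0, 150.0], [344.0, -114.0], [477.0, -43.0], [336.0, 222.0]]
-0.14 0.048 | -0.12 0.047 | -0.1 0.048 | -0.08 0.005 | -0.06 0.006 | -0.04 0.006 | -0.02 0.024 | 0.0 0.024 | 0.02 0.023 | 0.04 0.005 | 0.06 0.006 | 0.08 0.006 | Traceback (most recent call last):
  File "<stdin>", line 14, in <module>
    res = np.fmax.reduce(a, axis=axis, out=out, **kwargs)
ValueError: zero-size array to reduction operation fmax which has no identity
```

```bash
python3 - <<'E'
from h import *
T=np.load('top.npy')
for u,v in((395,183),(420,178),(450,170),(455,190),(480,230),(370,200),(300,265),(420,193)): print(u,v,T[v-2:v+3,u-2:u+3].reshape(-1,3).mean(0).round(3))
go(s2w([-52,-14.5,200]),42.35)
E
```

```text
395 183 [ 0.602 -0.313 -0.693]
420 178 [nan nan nan]
450 170 [ 0.598 -0.174  0.054]
455 190 [ 0.543 -0.179  0.066]
480 230 [ 0.435 -0.242  0.067]
370 200 [0.52 0.03 0.  ]
300 265 [0.34  0.234 0.001]
420 193 [ 0.538 -0.114  0.001]
to [0.57  0.328 0.2  ] shift [-2.306 -0.282  0.227] turn [-0.     0.     0.374]
```

```bash
python3 -m inch '[[[-0.2,0,0],[0,0,0.05],0],[[-0.4,-0.05,0],[0,0,0.1],0],[[-0.6,-0.08,0],[0,0,0.15],0],[[-0.8,-0.1,0],[0,0,0.2],0],[[-1,-0.12,0],[0,0,0.25],0],[[-1,-0.12,0],[0,0,0.3],0],[[-1,-0.12,0],[0,0,0.374],0],[[-1,-0.12,0],[0,0,0.374],0]]' 10
python3 -c "
from h import *
go(s2w([-52,-14.5,200]),42.35)"
```

```text
time: 1.3
eef_pos: [0.3268, 0.4292, 0.2454]
tool_rot: [-1.268, -2.874, 0.0]
ft_force: [-0.4, -0.4, -0.6]
width: 0.0163
grasp_force: 0.0
to [0.57  0.328 0.2  ] shift [-1.193  0.556  0.227] turn [-0. -0.  0.]
```

```bash
python3 -m inch '[[[-0.25,0.12,0],[0,0,0],0],[[-0.5,0.24,0],[0,0,0],0],[[-0.75,0.36,0],[0,0,0],0],[[-1,0.5,0],[0,0,0],0],[[-1,0.55,0],[0,0,0],0],[[-1,0.55,0],[0,0,0],0]]' 
python3 -m inch '[[[-0.19,0,0.1],[0,0,0],0],[[-0.19,0,0.2],[0,0,0],0],[[-0.19,0,0.2],[0,0,0],0]]'
python3 -c "
from h import *
go(s2w([-52,-14.5,200]),42.35)
c=cap('side','s1.png')
i=c['image'][110:290,170:450]; cv2.imwrite('pics/s1c.png',cv2.resize(i,None,fx=2.8,fy=2.8,interpolation=2)[:,:,::-1])"
```

```text
time: 2.05
eef_pos: [0.5424, 0.356, 0.2449]
tool_rot: [-1.267, -2.874, 0.001]
ft_force: [-0.5, -0.1, 0.0]
width: 0.0006
grasp_force: 0.0
time: 2.42
eef_pos: [0.5662, 0.3279, 0.2042]
tool_rot: [-1.265, -2.873, 0.004]
ft_force: [-0.0, 0.3, 0.4]
width: 0.0006
grasp_force: 0.0
to [0.57  0.328 0.2  ] shift [-0.012  0.013  0.021] turn [-0.002 -0.001  0.001]
```

View pics/s1c.png

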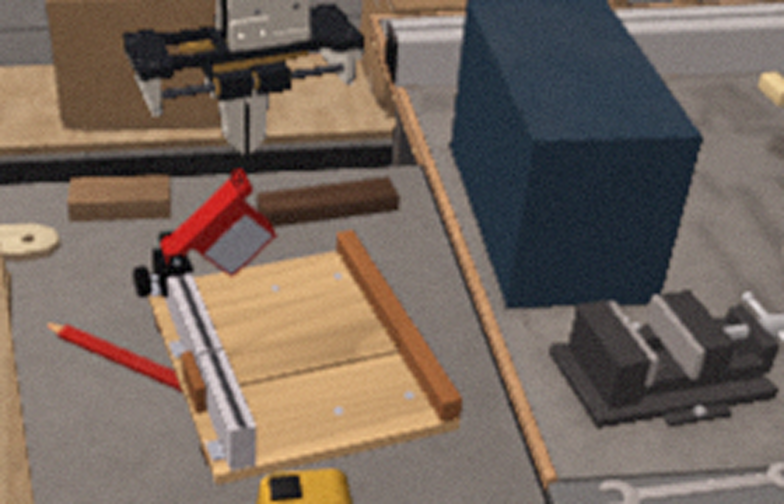

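The side crop shows the closed fingertips at (245,150), right above the red pad at (240,178). The walnut lies clear at (328,200).

```bash
python3 -m inch '[[[0,0,0.1],[0,0,0],0],[[0,0,0.16],[0,0,0],0],[[0,-0.03,0.21],[0,0,0],0],[[0,-0.06,0.26],[0,0,0],0],[[0,-0.09,0.31],[0,0,0],0],[[0,-0.11,0.36],[0,0,0],0],[[0,-0.12,0.4],[0,0,0],0],[[0,-0.13,0.44],[0,0,0],0],[[0,-0.13,0.46],[0,0,0],0],[[0,-0.13,0.47],[0,0,0],0]]'
python3 -c "
from h import *
print(w2s(manip.get_obs()['eef_pos']))"
```

```text
time: 3.72
eef_pos: [0.5491, 0.3099, 0.1112]
tool_rot: [-1.269, -2.874, 0.0]
ft_force: [-0.8, -0.7, 1.3]
width: 0.0008
grasp_force: 0.7
[-79.42124869 -13.95461194 111.2309226 ]
```

```bash
python3 -m inch '[[[0,0,0.01],[0,0,0],0],[[0,0,0.02],[0,0,0],0],[[0,0,0.03],[0,0,0],0],[[0,0,0.03],[0,0,0],0]]'
python3 -c "
from h import *
print(w2s(manip.get_obs()['eef_pos']))"
```

```text
time: 4.22
eef_pos: [0.5493, 0.3099, 0.1095]
tool_rot: [1.268, 2.872, 0.002]
ft_force: [-9.6, -4.1, 24.5]
width: 0.0005
grasp_force: 12.1
[-79.25674197 -14.03364224 109.49818368]
```

```bash
python3 -m inch '[[[0,0,-0.1],[0,0,0],0],[[0,0,-0.3],[0,0,0],0],[[-0.2,-0.0,-0.5],[0,0,-0.1],0.4],[[-0.5,-0.0,-0.6],[0,0,-0.2],0.7],[[-0.8,0,-0.6],[0,0,-0.3],0.7],[[-0.9,0,-0.6],[0,0,-0.4],0.7],[[-0.9,0,-0.6],[0,0,-0.5],0.7],[[-0.9,0,-0.6],[0,0,-0.5],0.7]]'
python3 - <<'E'
from h import *
for n in('top','side'):
    c=cap(n);A=cloud(c).reshape(-1,3);I=c['image'].reshape(-1,3)
    P=w2s(A); red=(I[:,0]>1.6*I[:,1])&(I[:,0]>1.6*I[:,2])&(I[:,0]>90)&(abs(P[:,1]+15)<18)&(P[:,0]>-100)&(P[:,0]<20)
    P=P[red]; print(n,[(a,np.percentile(P[abs(P[:,0]-a)<5,2],90).round(1) if (abs(P[:,0]-a)<5).any() else 0) for a in range(-90,20,10)])
    if n=='top':
        Q=A; m=(np.hypot(Q[:,0]-.5578,Q[:,1]-.1345)<.1)&(Q[:,2]>.012)&(Q[:,2]<.026); print(m.sum(),cv2.minAreaRect((Q[m,:2]*1000).astype(np.float32)))
go(np.array([.5578,.1345,.2]),-52)
E
```

```text
time: 5.22
eef_pos: [0.6706, 0.1766, 0.2252]
tool_rot: [-0.131, -3.139, -0.0]
ft_force: [-0.1, -0.6, 0.0]
width: 0.0558
grasp_force: 0.0
top [(-90, 0), (-80, np.float64(93.6)), (-70, np.float64(92.2)), (-60, np.float64(89.9)), (-50, np.float64(90.8)), (-40, np.float64(90.1)), (-30, np.float64(90.5)), (-20, np.float64(91.3)), (-10, np.float64(91.6)), (0, np.float64(90.6)), (10, np.float64(93.2))]
794 ((557.7232666015625, 134.2779541015625), (150.35145568847656, 43.02524948120117), 38.05486297607422)
side [(-90, 0), (-80, np.float64(93.3)), (-70, np.float64(91.8)), (-60, np.float64(90.7)), (-50, np.float64(90.8)), (-40, np.float64(90.3)), (-30, np.float64(89.9)), (-20, np.float64(90.2)), (-10, np.float64(90.9)), (0, np.float64(90.7)), (10, np.float64(91.6))]
to [0.558 0.134 0.2  ] shift [ 0.542 -0.26   0.127] turn [ 0.    -0.     1.596]
```

```bash
python3 -m inch '[[[0.15,-0.1,0],[0,0,-0.12],0.72],[[0.35,-0.2,0],[0,0,-0.24],0.72],[[0.54,-0.26,0.1],[0,0,-0.36],0.72],[[0.54,-0.26,0.3],[0,0,-0.498],0.72],[[0.54,-0.26,0.5],[0,0,-0.498],0.72],[[0.54,-0.26,0.6],[0,0,-0.498],0.72],[[0.54,-0.26,0.6],[0,0,-0.498],0.72]]'
python3 - <<'E'
from h import *
go(np.array([.5578,.1343,.022]),128)
c=cap('side'); i=c['image'][40:220,200:420]; cv2.imwrite('pics/s2c.png',cv2.resize(i,None,fx=3,fy=3,interpolation=2)[:,:,::-1])
E
```

```text
time: 6.2
eef_pos: [0.5574, 0.1342, 0.1044]
tool_rot: [1.023, -2.967, -0.001]
ft_force: [0.5, 0.3, 0.6]
width: 0.0661
grasp_force: 0.0
to [0.558 0.134 0.022] shift [-0.003 -0.002  0.412] turn [ 0.001 -0.002  0.001]
```

View pics/s2c.png

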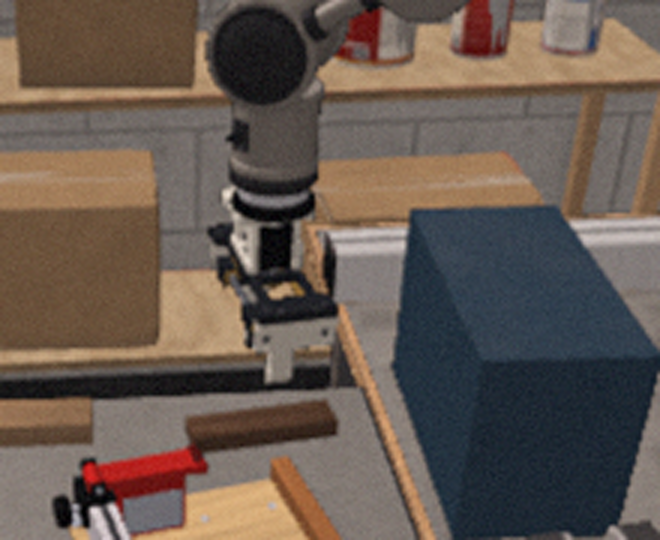

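The crop shows the stop lying flat at (150,465), and the gripper at (280,350) above the walnut at (262,425), well clear of the cabinet.

```bash
python3 -m inch '[[[0,0,0.15],[0,0,0],0.72],[[0,0,0.28],[0,0,0],0.72],[[0,0,0.37],[0,0,0],0.72],[[0,0,0.41],[0,0,0],0.72],[[0,0,0.41],[0,0,0],0.72],[[0,0,0.41],[0,0,0],0.3],[[0,0,0.41],[0,0,0],0.3],[[0,0,0.41],[0,0,0],0.3],[[0,0,0.41],[0,0,0],0.3],[[0,0,0.41],[0,0,0],0.3]]' 30
```

```text
time: 7.5
eef_pos: [0.5588, 0.1339, 0.0241]
tool_rot: [-1.025, 2.968, -0.0]
ft_force: [-0.7, -0.9, 5.6]
width: 0.0416
grasp_force: 30.0
```

```bash
python3 -m inch '[[[0,0,-0.05],[0,0,0],0.3],[[0,0,-0.2],[0,0,0],0.3],[[0,0,-0.4],[0,0,0],0.3],[[0,0,-0.6],[0,0,0],0.3],[[0,0,-0.8],[0,0,0],0.3],[[0,0,-0.8],[0,0,0],0.3]]'
python3 -c "
from h import *
print(manip.get_obs()['eef_pos']);go(s2w([-54,82,185]),42.35)"
```

```text
time: 8.25
eef_pos: [0.56, 0.1341, 0.1872]
tool_rot: [-1.024, 2.963, -0.002]
ft_force: [-0.3, 0.0, -1.4]
width: 0.0419
grasp_force: 30.0
[0.56004109 0.13407725 0.18720643]
to [0.503 0.398 0.185] shift [-0.591  1.213  0.01 ] turn [0.001 0.005 0.998]
```

```bash
python3 -m inch '[[[-0.1,0.15,0],[0,0,0.1],0.3],[[-0.2,0.3,0],[0,0,0.22],0.3],[[-0.28,0.45,0],[0,0,0.34],0.3],[[-0.36,0.6,0],[0,0,0.46],0.3],[[-0.44,0.75,0],[0,0,0.58],0.3],[[-0.5,0.9,0],[0,0,0.7],0.3],[[-0.55,1,0],[0,0,0.82],0.3],[[-0.59,1,0],[0,0,0.94],0.3],[[-0.59,1,0],[0,0,0.998],0.3],[[-0.59,1,0],[0,0,0.998],0.3]]'
python3 -c "
from h import *
go(s2w([-54,82,100]),42.35)"
```

```text
time: 9.5
eef_pos: [0.5272, 0.3638, 0.1822]
tool_rot: [-1.267, -2.873, 0.003]
ft_force: [0.4, 0.2, -0.9]
width: 0.0417
grasp_force: 30.0
to [0.503 0.398 0.1  ] shift [0.206 0.027 0.411] turn [-0.002 -0.     0.001]
```

```bash
python3 -m inch '[[[0.1,0.02,0],[0,0,0],0.3],[[0.21,0.027,0],[0,0,0],0.3],[[0.21,0.027,0.0],[0,0,0],0.3],[[0.21,0.027,0.2],[0,0,0],0.3],[[0.21,0.027,0.4],[0,0,0],0.3],[[0.21,0.027,0.4],[0,0,0],0.3],[[0.21,0.027,0.4],[0,0,0],0.3]]'
python3 - <<'E'
from h import *
print(w2s(manip.get_obs()['eef_pos']))
c=cap('side','s3.png'); i=c['image'][130:310,200:400]; cv2.imwrite('pics/s3c.png',cv2.resize(i,None,fx=3.3,fy=3.3,interpolation=2)[:,:,::-1])
for n in('top','side'):
    c=cap(n);A=w2s(cloud(c).reshape(-1,3));I=c['image'].reshape(-1,3).astype(int)
    k=(A[:,2]>70)&(A[:,2]<105)&(A[:,0]>-85)&(A[:,0]<-20)&(A[:,1]>-10)&(A[:,1]<180)&(I.sum(1)<300)&(I[:,0]-I[:,2]>8)
    P=A[k]; print(n,k.sum(),np.percentile(P,[2,98],axis=0).round(1).tolist(),cv2.minAreaRect(P[:,:2].astype(np.float32)))
E
```

```text
time: 10.38
eef_pos: [0.5043, 0.3993, 0.1051]
tool_rot: [1.268, 2.873, 0.003]
ft_force: [-0.1, -0.6, -0.5]
width: 0.0413
grasp_force: 30.0
[-52.31918839  82.27296826 105.12025248]
top 97 [[-84.0, -9.8, 85.2], [-21.6, 44.7, 101.3]] ((-52.20098114013672, 18.120136260986328), (55.76203918457031, 62.968326568603516), 88.56229400634766)
side 689 [[-72.9, 6.2, 84.1], [-30.7, 157.1, 104.0]] ((-57.01068115234375, 75.10107421875), (62.882362365722656, 166.39744567871094), 3.47957181930542)
```

View pics/s3c.png

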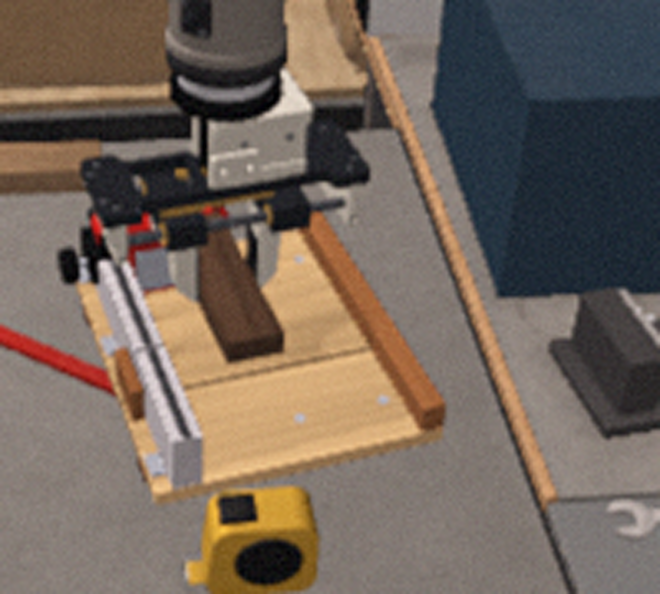

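The crop shows the walnut level in the fingers at (240,300), parallel to the fence, with its near end at (253,345). The fence-side finger at (185,270) is clear of the fence.

```bash
python3 -m inch '[[[0,0,0.15],[0,0,0],0.3],[[0,0,0.25],[0,0,0],0.3],[[0,0,0.28],[0,0,0],0.3],[[0,0,0.295],[0,0,0],0.3],[[0,0,0.295],[0,0,0],0.3]]'
```

```text
time: 11.15
eef_pos: [0.504, 0.399, 0.0455]
tool_rot: [1.269, 2.873, 0.002]
ft_force: [-0.8, 0.8, -0.6]
width: 0.042
grasp_force: 30.0
```

```bash
python3 -m inch '[[[0,0,0.005],[0,0,0],0.3],[[0,0,0.009],[0,0,0],0.3],[[-0.015,0,0.009],[0,0,0],0.3],[[-0.025,0,0.009],[0,0,0],0.3],[[-0.035,0,0.009],[0,0,0],0.3],[[-0.042,0,0.009],[0,0,0],0.3],[[-0.042,0,0.009],[0,0,0],0.3]]'
python3 -c "
from h import *
o=manip.get_obs();print(w2s(o['eef_pos']),o['ft_force']@RS)"
```

```text
time: 12.02
eef_pos: [0.5096, 0.3934, 0.0441]
tool_rot: [1.269, 2.873, 0.004]
ft_force: [-1.6, 2.5, 4.8]
width: 0.0416
grasp_force: 30.0
[-52.3471284   74.36873969  44.1275473 ] [0.51349293 2.96000116 4.80074276]
```

```bash
python3 -m inch '[[[-0.005,0,0],[0,0,0],0.3],[[-0.012,0,0],[0,0,0],0.3],[[-0.012,0,0],[0,0,0],0.3]]'
python3 -c "
from h import *
o=manip.get_obs();print(w2s(o['eef_pos']),o['ft_force']@RS)"
```

```text
time: 12.4
eef_pos: [0.5104, 0.3925, 0.0441]
tool_rot: [-1.269, -2.873, -0.005]
ft_force: [-4.2, 5.0, 5.9]
width: 0.0418
grasp_force: 30.0
[-52.36615551  73.15202644  44.09967742] [0.2580351  6.50486509 5.89176156]
```

```bash
python3 -m inch '[[[-0.006,0,0],[0,0,0],0.3],[[-0.012,0,0],[0,0,0],0.3],[[-0.012,0,0],[0,0,0],0.3]]'
python3 -c "
from h import *
o=manip.get_obs();print(w2s(o['eef_pos']),o['ft_force']@RS)"
```

```text
time: 12.78
eef_pos: [0.5105, 0.3923, 0.0441]
tool_rot: [-1.267, -2.871, -0.006]
ft_force: [-8.8, 11.0, 6.5]
width: 0.0416
grasp_force: 30.0
[-52.43261329  72.89832035  44.10602675] [ 0.85563567 14.05346004  6.47330656]
```

```bash
python3 -m inch '[[[0.012,0,0],[0,0,0],0.3],[[0.012,0,0],[0,0,0],0.58],[[0.012,0,0],[0,0,0],0.58],[[0.012,0,0],[0,0,0],0.58],[[0.012,0,-0.1],[0,0,0],0.58],[[0.012,0,-0.25],[0,0,0],0.58],[[-0.01,-0.1,-0.25],[0,0,0],0.2],[[-0.01,-0.28,-0.25],[0,0,0],0],[[-0.01,-0.28,-0.25],[0,0,0],0],[[-0.01,-0.28,-0.25],[0,0,0],0]]' 10
python3 - <<'E'
from h import *
o=manip.get_obs();print(w2s(o['eef_pos']),o['width'])
c=cap('side'); i=c['image'][130:310,200:400]; cv2.imwrite('pics/s4c.png',cv2.resize(i,None,fx=3.3,fy=3.3,interpolation=2)[:,:,::-1])
for n in('top','side'):
    c=cap(n);A=w2s(cloud(c).reshape(-1,3));I=c['image'].reshape(-1,3).astype(int)
    k=(A[:,2]>34)&(A[:,2]<44)&(A[:,0]>-90)&(A[:,0]<-10)&(A[:,1]>-10)&(A[:,1]<180)&(I.sum(1)<300)&(I[:,0]-I[:,2]>8)
    P=A[k]; print(n,k.sum(),np.percentile(P,[1,99],axis=0).round(1).tolist(),cv2.minAreaRect(P[:,:2].astype(np.float32)))
E
```

```text
time: 14.02
eef_pos: [0.4733, 0.3502, 0.0931]
tool_rot: [1.269, 2.873, 0.002]
ft_force: [0.2, 1.2, 0.6]
width: 0.018
grasp_force: 0.0
[-108.2893953    66.87644212   93.07637187] 0.017962970379598233
top 400 [[-71.8, 0.8, 35.3], [-33.1, 144.0, 43.2]] ((-50.520912170410156, 73.85491180419922), (149.03045654296875, 39.78654479980469), 87.83241271972656)
side 705 [[-72.9, 0.6, 34.5], [-31.5, 148.5, 42.9]] ((-52.36995315551758, 73.49114990234375), (152.59605407714844, 42.79194259643555), 89.80754089355469)
```

View pics/s4c.png

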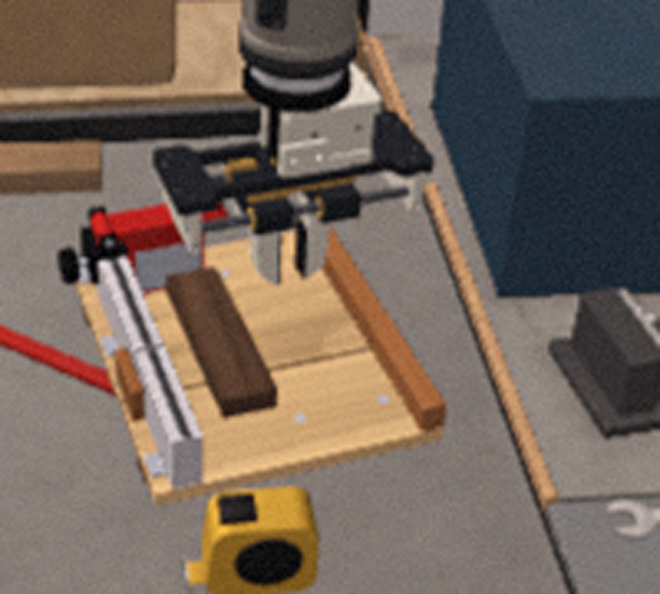

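The crop shows the walnut at (220,340), parallel to the fence with its far end at the stop's foot. The fingers at (290,260) are on its robot side. Next I lower them closed and slide the walnut to the fence.

```bash
python3 -m inch '[[[0.02,0,0.1],[0,0,0],0],[[0.02,0,0.2],[0,0,0],0],[[0.02,0,0.24],[0,0,0],0],[[0.02,0.05,0.24],[0,0,0],0],[[0.02,0.1,0.24],[0,0,0],0],[[0.02,0.14,0.24],[0,0,0],0],[[0.02,0.17,0.24],[0,0,0],0],[[0.02,0.2,0.24],[0,0,0],0],[[0.02,0.22,0.24],[0,0,0],0],[[0.02,0.22,0.24],[0,0,0],0]]' 20
python3 -c "
from h import *
o=manip.get_obs();print(w2s(o['eef_pos']),o['ft_force']@RS)"
```

```text
time: 15.42
eef_pos: [0.5028, 0.3828, 0.0453]
tool_rot: [1.269, 2.873, 0.002]
ft_force: [-1.9, -1.0, 4.0]
width: 0.0003
grasp_force: 2.0
[-64.51483005  71.13048346  45.34074626] [-2.05025043  0.56942009  3.96566346]
```

```bash
python3 -m inch '[[[0,0.015,0],[0,0,0],0],[[0,0.025,0],[0,0,0],0],[[0,0.035,0],[0,0,0],0],[[0,0.035,0],[0,0,0],0]]'
python3 - <<'E'
from h import *
o=manip.get_obs();print(w2s(o['eef_pos']),o['ft_force']@RS)
for n in('top','side'):
    c=cap(n);A=w2s(cloud(c).reshape(-1,3));I=c['image'].reshape(-1,3).astype(int)
    k=(A[:,2]>34)&(A[:,2]<44)&(A[:,0]>-90)&(A[:,0]<3)&(A[:,1]>-10)&(A[:,1]<180)&(I.sum(1)<300)&(I[:,0]-I[:,2]>8)
    P=A[k]; print(n,k.sum(),np.percentile(P,[1,99],axis=0).round(1).tolist(),cv2.minAreaRect(P[:,:2].astype(np.float32)))
E
```

```text
time: 15.92
eef_pos: [0.5075, 0.3871, 0.0453]
tool_rot: [1.269, 2.874, 0.0]
ft_force: [-2.3, -2.3, 6.8]
width: 0.0006
grasp_force: 3.1
[-58.12209894  71.17356516  45.28717877] [-3.27180404 -0.16380995  6.78055353]
top 9 [[-14.8, 15.7, 37.8], [-0.2, 29.1, 42.0]] ((-4.961766242980957, 19.578777313232422), (19.365007400512695, 9.73426628112793), 38.5677375793457)
side 499 [[-56.5, 2.0, 35.5], [-10.0, 147.8, 42.7]] ((-35.676025390625, 73.51663970947266), (52.52827835083008, 151.08277893066406), 0.071598120033741)
```

```bash
python3 -m inch '[[[0,0,-0.01],[0,0,0],0],[[0,0.015,-0.01],[0,0,0],0],[[0,0.03,-0.01],[0,0,0],0],[[0,0.045,-0.01],[0,0,0],0],[[0,0.06,-0.01],[0,0,0],0],[[0,0.06,-0.01],[0,0,0],0]]'
python3 - <<'E'
from h import *
o=manip.get_obs();print(w2s(o['eef_pos']),o['ft_force']@RS)
c=cap('side'); i=c['image'][130:310,200:400]; cv2.imwrite('pics/s5c.png',cv2.resize(i,None,fx=3.3,fy=3.3,interpolation=2)[:,:,::-1])
for n in('top','side'):
    c=cap(n);A=w2s(cloud(c).reshape(-1,3));I=c['image'].reshape(-1,3).astype(int)
    k=(A[:,2]>34)&(A[:,2]<44)&(A[:,0]>-90)&(A[:,0]<3)&(A[:,1]>-10)&(A[:,1]<180)&(I.sum(1)<300)&(I[:,0]-I[:,2]>8)
    P=A[k]; print(n,k.sum(),np.percentile(P,[1,99],axis=0).round(1).tolist(),cv2.minAreaRect(P[:,:2].astype(np.float32)))
E
```

```text
time: 16.77
eef_pos: [0.5092, 0.389, 0.0463]
tool_rot: [-1.264, -2.864, 0.032]
ft_force: [-25.4, -26.2, 26.4]
width: 0.0007
grasp_force: 21.8
[-55.57272071  71.3797763   46.31800277] [-36.48255474  -2.24890456  26.41358978]
top 3 [[-29.0, 17.7, 38.7], [-4.1, 22.7, 40.0]] ((-16.651878356933594, 20.07918357849121), (0.29833003878593445, 25.91803550720215), 78.67332458496094)
side 480 [[-41.9, 0.7, 35.1], [-9.7, 148.4, 42.8]] ((-33.782508850097656, 74.36607360839844), (49.572784423828125, 150.61216735839844), 0.41491222381591797)
```

View pics/s5c.png

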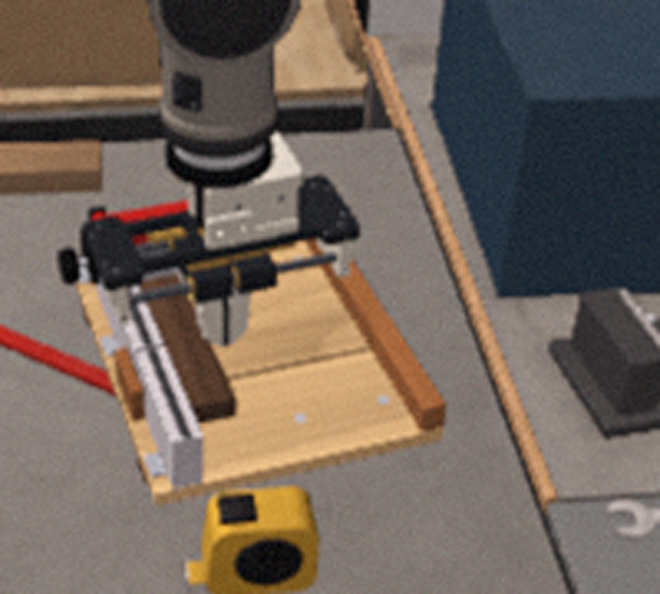

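The crop shows the walnut flat against the fence at (190,350), with the fingers pressing its robot-side edge at (225,320). I'll ease off, slide the finger a little toward the stop, which brings it farther from the kerf and nudges the walnut stopward. Then I'll press again.

```bash
python3 -m inch '[[[0,-0.03,0],[0,0,0],0],[[0,-0.03,0],[0,0,0],0],[[-0.02,-0.03,0],[0,0,0],0],[[-0.04,-0.03,0],[0,0,0],0],[[-0.05,-0.03,0],[0,0,0],0],[[-0.06,-0.03,0],[0,0,0],0],[[-0.06,-0.03,0],[0,0,0],0]]'
python3 -c "
from h import *
o=manip.get_obs();print(w2s(o['eef_pos']),o['ft_force']@RS)"
```

```text
time: 17.8
eef_pos: [0.5149, 0.3825, 0.0467]
tool_rot: [-1.264, -2.867, 0.01]
ft_force: [-18.9, -1.9, 13.6]
width: 0.0001
grasp_force: 9.9
[-55.81522577  62.72600206  46.67848802] [-15.292313    11.33391572  13.5590272 ]
```

```bash
python3 -m inch '[[[0,0.007,0.005],[0,0,0],0],[[0,0.014,0.01],[0,0,0],0],[[0,0.02,0.015],[0,0,0],0],[[0,0.02,0.015],[0,0,0],0],[[0,0.02,0.015],[0,0,0],0]]'
python3 - <<'E'
from h import *
o=manip.get_obs();print(w2s(o['eef_pos']),o['ft_force']@RS,o['wrist_torque']@RS)
i=cap('side')['image'][180:290,220:330]; cv2.imwrite('pics/s6c.png',cv2.resize(i,None,fx=5,fy=5,interpolation=2)[:,:,::-1])
E
```

```text
time: 18.42
eef_pos: [0.5151, 0.3829, 0.0463]
tool_rot: [-1.262, -2.864, 0.02]
ft_force: [-34.3, -14.4, 38.6]
width: 0.0005
grasp_force: 26.2
[-55.35020073  62.87556829  46.27887843] [-35.08354884  12.44122376  38.57270139] [2.01874967 5.443865   0.16308408]
```

View pics/s6c.png

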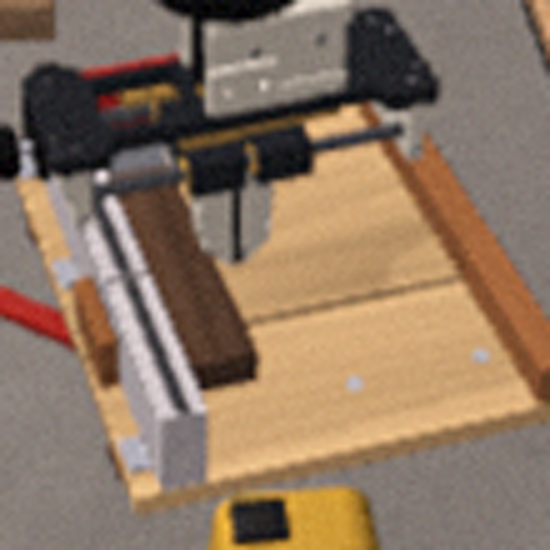

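```bash
python3 -m inch '[[[0,-0.003,-0.008],[0,0,0],0],[[0,-0.004,-0.015],[0,0,0],0],[[0,-0.004,-0.015],[0,0,0],0],[[0,-0.004,-0.015],[0,0,0],0],[[0,-0.004,-0.015],[0,0,0],0]]'
python3 - <<'E'
from h import *
o=manip.get_obs();print(w2s(o['eef_pos']),o['ft_force']@RS)
c=cap('side');A=w2s(cloud(c).reshape(-1,3));I=c['image'].reshape(-1,3).astype(int)
k=(A[:,2]>34)&(A[:,2]<44)&(A[:,0]>-90)&(A[:,0]<3)&(A[:,1]>-10)&(A[:,1]<180)&(I.sum(1)<300)&(I[:,0]-I[:,2]>8)
P=A[k]; print(np.percentile(P,[1,99],axis=0).round(1).tolist())
E
```

```text
time: 19.1
eef_pos: [0.5151, 0.3827, 0.0466]
tool_rot: [-1.263, -2.864, 0.019]
ft_force: [-26.8, -8.7, 20.1]
width: 0.0005
grasp_force: 16.3
[-55.49141179  62.8229341   46.63401097] [-25.6463355   11.66024505  20.12044355]
[[-54.3, 0.4, 35.4], [-9.8, 147.7, 43.2]]
```

The last crop showed the walnut against the fence at (195,300) and the fingertip at (238,255), on the stop side of the kerf at (350,300). The push now reads about 26 N into the fence, 20 N down and 12 N toward the stop, so I'm handing in.

```bash
python3 -c "
from h import *
print(manip.close_job())"
```

```text
the job is handed in; nothing more can be done
None
```

I handed the job in at about 19 s: the stop is fully down and the walnut is flat on the bed, held against fence and stop by a diagonal push (about 26 N into the fence, 20 N down). The gripper is on the stop side, clear of the kerf, and I saw nothing else disturbed; no verdict came back.

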